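# Match two gantry counterweights on a twin-pan balance

## Robot

A 6-joint arm with a two-finger parallel gripper is mounted at the origin on the work surface. World frame = base frame: x ahead of the robot, y to its left, z up, the work surface at z = 0. Lengths are in mm, angles in rad, forces in N, time in s.
With the tool pointing down it reaches from about 225 to 875 mm from the base axis. Payload 3.4 kg.
Tool frame: the origin (TCP) lies on the mounting face of the last link; the fingertips stand 173 mm ahead of it and the grasp point (between the pads) lies 155 mm ahead of it; z points along the fingers, x is the direction in which the jaws open and shut, and the axes are right-handed (so a half turn about z gives the same grasp; the last joint's range is limited). The gripper opens to 85 mm and grips with 20 to 120 N. Pads are 22 mm wide; open, the fingers measure 114 mm over their backs; the gripper's body (76 mm by 85 mm) begins 54 mm behind the grasp point. The pads swing forward as they close: fully open they stand 13 mm farther back than shut.
Start: joints at [-1.245, 0.276, 1.505, -0, 1.361, -0.121], TCP at [248.446, -518.574, 404.728] pointing down, gripper open.
Joint ranges: [-2.89, 2.89], [-0.75, 2.08], [0.22, 2.7], [-1.18, 4.32], [0.11, 2.71], [-2.7, 2.7]. Speed limits (rad/s): [2.57, 2.57, 3.14, 3.14, 3.14, 3.14].

## Interface

Orientations are given as a rotation vector (axis times angle).
In Python, from cell import manip, vision gives the robot as it stands. The module is installed in compiled form; this text tells all that it offers.
- The arm moves only by the tool play_rows, never from a script. Its argument "commands" is one flat list of numbers, 4 for each row, row after row: the shift along the world's x, y, z in mm, then the turn about the world's z in degrees. A call has 1 to 10 rows; each row shifts and turns the commanded pose from where the row before left it; what a row does not reach is not made up. A row lasts 1/10 s, in which the tool goes at most 50 mm and 8.59 degrees, less where a joint would pass 70% of its speed; a pose out of reach is approached as far as the arm can. A call with a gripper value outside its range is refused whole. "claw" is the closure, from 0 (fully open) to 1 (shut), set as the call begins (left out, the last holds). The fingers move at their own pace and stop on an object; "grip_force" is the grip in N (left out, the last holds). Time passes only in rows, so rows that do not move let the fingers close. It gives the time, the measured TCP pose, the force and the opening at its end, in the units of the state.
- manip.get_state(): the state, without advancing time (a new reading comes with each control period).
- vision.camera(name): name is "scene" or "top" or "wrist"; returns a dict with "img" (400x640x3 uint8, blue, green, red), "camera_matrix" (3x3 intrinsics, pixels), "extrinsics" (4x4, takes a point from camera to world coordinates); the wrist camera has in their place "mount" (4x4, takes a point from camera to tool coordinates, whose origin is the TCP and whose axes are the tool frame's). Camera axes: x right, y down, z forward; pixel columns grow to the right and rows downward; lengths in mm; the calibration is good to about 2 mm. The wrist camera is an equidistant fisheye: a pixel r from the principal point sees the ray r / f radians off the axis. A picture is of the moment at which its call begins: read the wrist's pose just before it. There is no depth.
- manip.close_job(): hands the job in, once; it reports no verdict.
The state is a dict: "time": time; "q": joint angles; "dq": joint speeds; "effort": joint torques, N m; "eef_pos": TCP position; "ee_rot": TCP orientation; "contact_force": force on the tool from outside, world axes, zero at the start; "moment": the same for the moment, N m; "finger_gap": opening from 0.0 (shut) to 1.0 (fully open).
Only numpy, scipy, OpenCV 4.12 (cv2) and the standard library are available. Lean on these libraries where they do the work, as an engineer would, in place of code of your own. Each camera call takes 0.05 s, during which the arm holds its last target.

## Task

The two round counterweights are being matched on the balance, but one slotted trim plate is on the wrong pan. Slide that plate off the stem of the low pan and slide it onto the stem of the high pan, on top of the plate already there, and press it home, firmly but gently, so that you feel the end of its slot bear on the stem. Then let go and slide the poise along the front bar until the beam sits level. Go easy on the pans and stems, and leave the counterweights and the other things on the bench alone.

Things in the scene. Friction and masses are not known exactly. Their poses are not given: they have to be found in the camera images.
- balance: Grey cast base of the twin-pan balance, 130 x 340 mm, 38 mm high, fixed to the bench; origin on the bench under its middle. Its x points away from the robot's side (front bar at -x), its y to the left pan. Pans and plates share its yaw. Its bearings are delicate: a few newtons are plenty to feel a stem with.
- beam (a joint): Tilt of the balance beam in rad, 0 = level, positive = left (+y) pan up; stops at -0.06 and +0.06. Damped: takes about 3 s to settle. Unsaturated, 1 mm of poise travel changes the settled tilt by about 0.0015 rad (poise to +y lowers the left pan).
- pan_left: Left aluminium pan (balance +y), 150 mm in x by 120 mm in y; origin at the middle of its upper surface, 100 mm above the bench and 150 mm from the balance's middle when level. Goes straight up and down by up to 9 mm with the beam and stays horizontal; it yields when pressed and sinks when loaded. Its stem: see pan_right.
- pan_right: Right pan, the same. On each pan's middle line an 8 mm steel stem stands 35 mm from the origin towards the robot (-x), but clamped in a slot up to 7 mm nearer or farther along x (not measured: find it by feel or eye). Its fixed 18 mm head, 6 mm thick, has its underside 34 mm above the pan, so a slotted plate cannot go over it: slide it along x, on and off from the robot's side.
- plate_thick: U-shaped steel trim plate, 56 mm long (x), 40 mm wide (y), 14 mm thick, 0.212 kg; origin mid-underside. A slot 11 mm wide (15 mm over its last 6 mm) runs from its middle to its +x end, away from the robot: home (slot end touching), the stem's axis lies 4 mm ahead of the origin. Grip it across its 40 mm width. It lies on a pan, round the stem but not always touching it.
- plate_thin: The same trim plate but 10 mm thick, 0.152 kg, lying on the other pan.
- round_tall: Turned steel counterweight, 60 mm diameter, 39 mm tall, nominally 0.864 kg (a few per cent unknown), on the far half of a pan, 38 mm beyond the pan's middle; origin under its centre. Stays where it is.
- round_short: Turned steel counterweight, 60 mm diameter, 22.5 mm tall, 0.500 kg, on the far half of the other pan. Stays where it is. (The tall one weighs about as much as the short one and both trim plates together.)
- poise (a joint): Position of the sliding poise along the front bar in m, 0 = middle, positive to balance +y (left); range -0.062 to 0.062; stiff to slide (about 1.2 N) and stays where it is left.
- poise_knob (a point): Middle of the poise's upright round knob, 16 mm diameter and 18 mm tall, on top of a 24 x 26 x 26 mm steel block on the front bar, 105 mm from the beam's axis on the robot's side, about 97 mm above the bench.
- motor: Bystander: stepper motor, 56 mm square, 78 mm tall with shaft; origin under it.
- pendant: Bystander: yellow hand control box, 68 x 105 x 54 mm; origin under it.
- spanner: Bystander: steel spanner 170 mm long lying flat.
Not all that is in view belongs to the job. Leave any turquoise look-alike of the round_short alone.

How it is judged (in metres and radians):
On the way, in this order (a step that is already met when the one before it is completed fails the run):
1. one slotted plate, lying on the other, is pressed home: its slot end bears on the stem with more than 2 N (((contact force between plate_thick and pan_left above 2 N and x of plate_thick in the frame of pan_left between -0.0485 and -0.028 m and z of plate_thick in the frame of pan_left between 0.008 and 0.016 m and z of plate_thin in the frame of pan_left between -0.003 and 0.003 m and y of plate_thin in the frame of pan_left between -0.01 and 0.01 m) or (contact force between plate_thick and pan_right above 2 N and x of plate_thick in the frame of pan_right between -0.0485 and -0.028 m and z of plate_thick in the frame of pan_right between 0.008 and 0.016 m and z of plate_thin in the frame of pan_right between -0.003 and 0.003 m and y of plate_thin in the frame of pan_right between -0.01 and 0.01 m) or (contact force between plate_thin and pan_left above 2 N and x of plate_thin in the frame of pan_left between -0.0485 and -0.028 m and z of plate_thin in the frame of pan_left between 0.012 and 0.02 m and z of plate_thick in the frame of pan_left between -0.003 and 0.003 m and y of plate_thick in the frame of pan_left between -0.01 and 0.01 m) or (contact force between plate_thin and pan_right above 2 N and x of plate_thin in the frame of pan_right between -0.0485 and -0.028 m and z of plate_thin in the frame of pan_right between 0.012 and 0.02 m and z of plate_thick in the frame of pan_right between -0.003 and 0.003 m and y of plate_thick in the frame of pan_right between -0.01 and 0.01 m))), for 0.03 s.
2. both slotted plates lie round the stem of the pan with the short counterweight, let go (((x of plate_thick in the frame of pan_right between -0.049 and -0.028 m and y of plate_thick in the frame of pan_right between -0.005 and 0.005 m and z of plate_thick in the frame of pan_right between -0.003 and 0.0125 m and angle between each of plate_thick, plate_thin's own z axis and vertical below 0.06 rad and x of plate_thin in the frame of pan_right between -0.049 and -0.028 m and y of plate_thin in the frame of pan_right between -0.005 and 0.005 m and z of plate_thin in the frame of pan_right between -0.003 and 0.0165 m and horizontal distance between round_tall and pan_left below 0.055 m and horizontal distance between round_short and pan_right below 0.055 m) or (x of plate_thick in the frame of pan_left between -0.049 and -0.028 m and y of plate_thick in the frame of pan_left between -0.005 and 0.005 m and z of plate_thick in the frame of pan_left between -0.003 and 0.0125 m and angle between each of plate_thick, plate_thin's own z axis and vertical below 0.06 rad and x of plate_thin in the frame of pan_left between -0.049 and -0.028 m and y of plate_thin in the frame of pan_left between -0.005 and 0.005 m and z of plate_thin in the frame of pan_left between -0.003 and 0.0165 m and horizontal distance between round_tall and pan_right below 0.055 m and horizontal distance between round_short and pan_left below 0.055 m)) and not (contact force between the fingers and plate_thick above 0.05 N or contact force between the fingers and plate_thin above 0.05 N)), for 0.2 s.
At the end, for the whole second after the job is handed in: Both slotted plates lie flat, one on the other, round the stem of the pan with the short counterweight (28 to 49 mm from the pan's middle towards the robot); the tall counterweight is alone on the other pan; the beam is at rest, level within 0.01 rad (3 mm between the pans) (((x of plate_thick in the frame of pan_right between -0.049 and -0.028 m and y of plate_thick in the frame of pan_right between -0.005 and 0.005 m and z of plate_thick in the frame of pan_right between -0.003 and 0.0125 m and angle between each of plate_thick, plate_thin's own z axis and vertical below 0.06 rad and x of plate_thin in the frame of pan_right between -0.049 and -0.028 m and y of plate_thin in the frame of pan_right between -0.005 and 0.005 m and z of plate_thin in the frame of pan_right between -0.003 and 0.0165 m and horizontal distance between round_tall and pan_left below 0.055 m and horizontal distance between round_short and pan_right below 0.055 m) or (x of plate_thick in the frame of pan_left between -0.049 and -0.028 m and y of plate_thick in the frame of pan_left between -0.005 and 0.005 m and z of plate_thick in the frame of pan_left between -0.003 and 0.0125 m and angle between each of plate_thick, plate_thin's own z axis and vertical below 0.06 rad and x of plate_thin in the frame of pan_left between -0.049 and -0.028 m and y of plate_thin in the frame of pan_left between -0.005 and 0.005 m and z of plate_thin in the frame of pan_left between -0.003 and 0.0165 m and horizontal distance between round_tall and pan_right below 0.055 m and horizontal distance between round_short and pan_left below 0.055 m)) and value of joint beam between -0.01 and 0.01 rad and velocity of joint beam between -0.01 and 0.01 rad/s); the robot touches nothing.
It fails at once if a slotted plate is pushed against a stem or its head with more than 12 N ((contact force between plate_thick and pan_left above 12 N and z of plate_thick in the frame of pan_left above 0.005 m) or (contact force between plate_thick and pan_right above 12 N and z of plate_thick in the frame of pan_right above 0.005 m) or (contact force between plate_thin and pan_left above 12 N and z of plate_thin in the frame of pan_left above 0.005 m) or (contact force between plate_thin and pan_right above 12 N and z of plate_thin in the frame of pan_right above 0.005 m)).
It fails at once if one slotted plate is pressed or dropped on the other with more than 12 N (contact force between plate_thick and plate_thin above 12 N).
It fails at once if the fingers press on a pan or stem with more than 20 N (contact force between the fingers and pan_left above 20 N or contact force between the fingers and pan_right above 20 N).
It fails at once if a round counterweight is taken off its place or knocked over (moved more than 60 mm, tipped) (distance of any of round_tall, round_short from where it was at the start of the episode above 0.06 m or angle between any of round_tall, round_short's own z axis and vertical above 0.3 rad).
It fails at once if the motor, the control pendant or the spanner is moved more than 20 mm (distance of any of motor, pendant, spanner from where it was at the start of the episode above 0.02 m).
It also fails if it takes over 72 s, if anything falls off the work surface, if the arm or the gripper's body presses on something with over 40 N, if the wrist force passes 120 N, or if a joint passes its speed limit or range.

## Working session

There is one attempt and no reset: what is moved stays moved. The work goes in short steps, Python scripts to look and compute and a tool call to move; the robot and the scene stay as the last step left them, time stands still between calls to the robot, and variables do not carry over. Pictures are saved under pics/ and viewed, and the job is handed in when it is done.

Besides the shell and the picture viewer there is one more tool, called after ">>>" as name(argument=value, ...) on one line, values as JSON. play_rows: Moves the arm, as the interface text tells. Its arguments: {"type":"object","properties":{"commands":{"type":"array","items":{"type":"number"}},"claw":{"type":"number"},"grip_force":{"type":"number"}},"required":["commands"]}

```bash
mkdir -p pics; cat > h.py <<'E'
import numpy as np, cv2
from cell import manip, vision
def snap(n,f):
    c=vision.camera(n); cv2.imwrite('pics/'+f,c['img']); return c
def ray(c,u,v,z):
    K=np.array(c['camera_matrix']);T=np.array(c['extrinsics'])
    d=T[:3,:3]@np.linalg.solve(K,[u,v,1.]);o=T[:3,3]
    return o+d*(z-o[2])/d[2]
def proj(c,P):
    K=np.array(c['camera_matrix']);T=np.array(c['extrinsics'])
    p=(np.atleast_2d(P)-T[:3,3])@T[:3,:3]; q=p@K.T; return q[:,:2]/q[:,2:]
E
python3 - <<'E'
from h import *
print(manip.get_state())
for n in ['top','scene']:
    c=snap(n,n+'0.png'); print(n,c['camera_matrix'],c['extrinsics'])
E
```

```text
{'time': 0.0, 'q': array([-1.24498000e+00,  2.76584923e-01,  1.50615136e+00,  1.42889621e-05,
        1.36069608e+00, -1.20972094e-01]), 'dq': array([ 0.00103701, -0.00096903, -0.0002348 , -0.0008142 , -0.00064998,
        0.0007842 ]), 'effort': array([-1.81007584e-05, -4.16775262e+01, -2.45805770e+01, -4.16543098e-04,
        1.11028960e-02, -1.48342275e-05]), 'eef_pos': array([ 248.38201328, -518.34143629,  403.83790085]), 'ee_rot': array([-2.65738614e+00,  1.67348037e+00,  2.22694200e-03]), 'contact_force': array([ 0.70816652,  0.9869702 , -0.40307521]), 'moment': array([-0.00272052,  0.00498214,  0.0085853 ]), 'finger_gap': 0.9977998804395769}
top [[486.55389015   0.         321.87552415]
 [  0.         486.55389015 194.98552168]
 [  0.           0.           1.        ]] [[ 1.76760690e-02 -9.86016193e-01  1.65709457e-01  2.91224983e+02]
 [-9.99708760e-01 -1.47057723e-02  1.91346437e-02 -1.33315235e+01]
 [-1.64301830e-02 -1.65999421e-01 -9.85988966e-01  1.77479938e+03]
 [ 0.00000000e+00  0.00000000e+00  0.00000000e+00  1.00000000e+00]]
scene [[404.50833526   0.         324.07093625]
 [  0.         404.50833526 199.58265715]
 [  0.           0.           1.        ]] [[ 6.13616199e-01  5.59219148e-01 -5.57448747e-01  1.20368687e+03]
 [ 7.89383288e-01 -4.51165393e-01  4.16321766e-01 -4.74598023e+02]
 [-1.86864800e-02 -6.95502504e-01 -7.18280643e-01  9.22430155e+02]
 [ 0.00000000e+00  0.00000000e+00  0.00000000e+00  1.00000000e+00]]
```

View pics/top0.png

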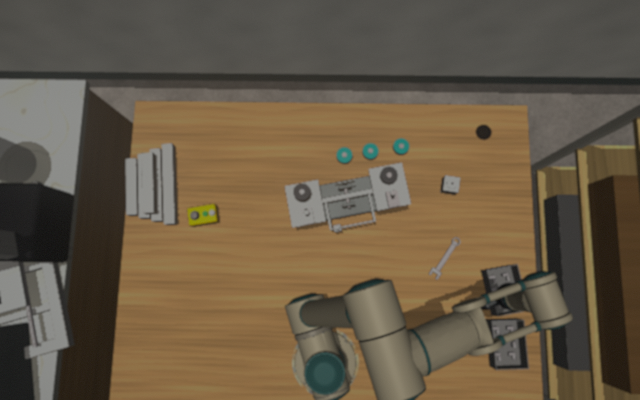

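View pics/scene0.png

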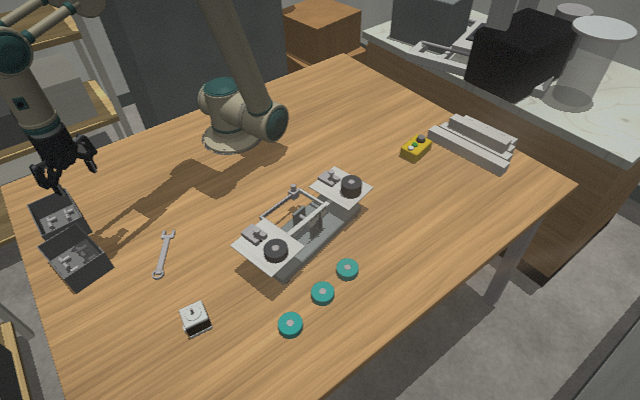

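```bash
python3 - <<'E'
from h import *
a=cv2.imread('pics/top0.png')[140:250,270:430]; cv2.imwrite('pics/t1.png',cv2.resize(a,None,fx=5,fy=5,interpolation=2))
a=cv2.imread('pics/scene0.png')[155:290,220:385]; cv2.imwrite('pics/s1.png',cv2.resize(a,None,fx=4.4,fy=4.4,interpolation=2))
E
```

```text
(no output)
```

View pics/t1.png

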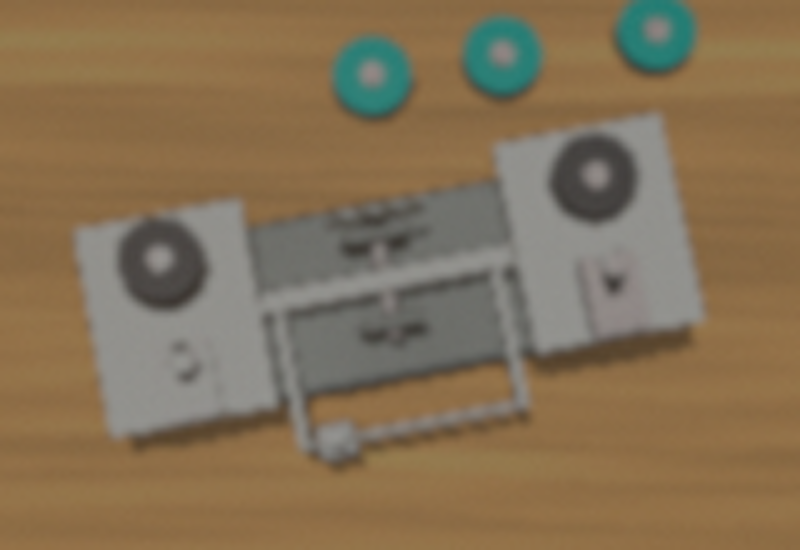

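View pics/s1.png

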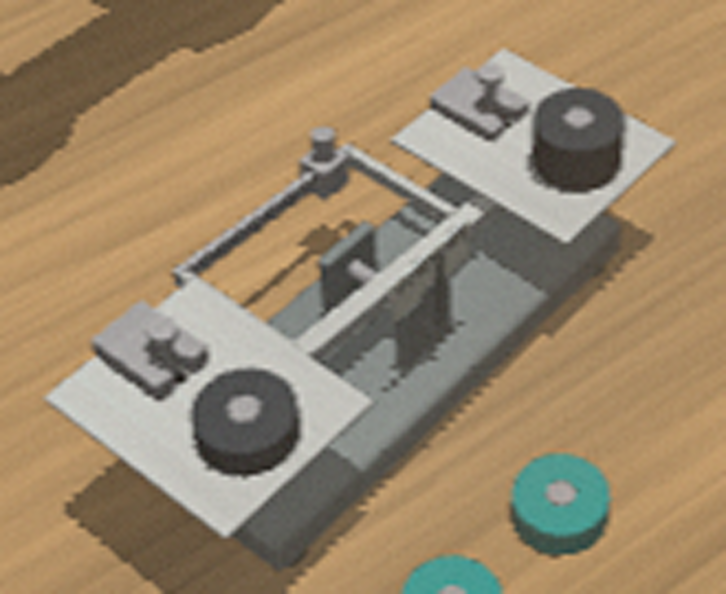

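```bash
python3 - <<'E'
from h import *
c=vision.camera('top')
def L(pts,z): return np.array([ray(c,u/5+270,v/5+140,z) for u,v in pts])
for nm,pts,z in [('left',[(75,230),(242,200),(280,405),(112,437)],91),('right',[(494,145),(658,114),(703,318),(535,355)],109)]:
    P=L(pts,z); m=P.mean(0); ux=(P[0]-P[3]+P[1]-P[2])/2; uy=(P[0]-P[1]+P[3]-P[2])/2
    print(nm,P.round(0).tolist(),m.round(1),np.linalg.norm(ux),np.linalg.norm(uy),np.degrees([np.arctan2(ux[1],ux[0]),np.arctan2(-uy[0],uy[1])]))
print('knob',L([(338,436)],97))
print('stem heads', L([(185,360)],130),L([(612,280)],148))
print('plates L', L([(170,357)],105))
st=manip.get_state(); import scipy.spatial.transform as t
print(t.Rotation.from_rotvec(st['ee_rot']).as_matrix())
w=snap('wrist','w0.png');print(w['camera_matrix'],w['mount'])
E
```

```text
left [[604.0, 150.0, 91.0], [628.0, 33.0, 91.0], [483.0, 3.0, 91.0], [458.0, 120.0, 91.0]] [543.3  76.4  91. ] 148.42089127416284 119.24111209441712 [11.53401863 11.47461451]
right [[666.0, -144.0, 109.0], [690.0, -258.0, 109.0], [546.0, -288.0, 109.0], [518.0, -172.0, 109.0]] [ 604.8 -215.4  109. ] 148.74450496209738 118.04091912377882 [11.25920119 12.5691599 ]
knob [[461.10072243 -37.12769709  97.        ]]
stem heads [[508.07004077  68.27816587 130.        ]] [[ 564.71039267 -220.31955534  148.        ]]
plates L [[513.29910431  79.96102434 105.        ]]
[[ 4.32080405e-01 -9.01834988e-01 -4.20887984e-04]
 [-9.01834054e-01 -4.32080570e-01  1.31147406e-03]
 [-1.36459071e-03 -1.87091124e-04 -9.99999051e-01]]
[[309.70691629   0.         323.68152697]
 [  0.         309.70691629 200.19118179]
 [  0.           0.           1.        ]] [[ 9.99999831e-01 -1.38152695e-04  5.65518094e-04 -5.51955519e-01]
 [-4.08006953e-05  9.52411307e-01  3.04815847e-01 -7.85248286e+01]
 [-5.80716958e-04 -3.04815818e-01  9.52411140e-01  3.16861354e+01]
 [ 0.00000000e+00  0.00000000e+00  0.00000000e+00  1.00000000e+00]]
```

View pics/w0.png

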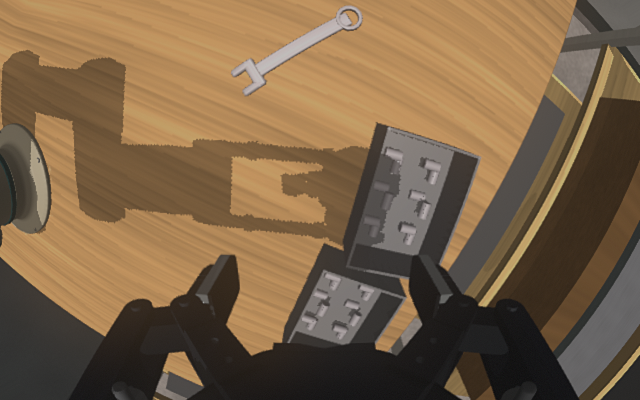

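>>> play_rows(commands=[35,33,-4,-1.5,35,33,-4,-1.5,35,33,-4,-1.5,35,33,-4,-1.5,35,33,-4,-1.5,35,33,-4,-1.5,35,33,-4,-1.5,35,33,-4,-1.5,35,33,-4,-1.5,0,0,0,0])

```text
time: 1.2
eef_pos: [566.8, -217.4, 367.7]
ee_rot: [-2.446, 1.966, 0.001]
contact_force: [-0.1, -0.0, 0.7]
finger_gap: 0.996
```

```bash
cat >> h.py <<'E'
from scipy.spatial.transform import Rotation as R
import json
def wpose(st=None):
    st=st or manip.get_state(); T=np.eye(4);T[:3,:3]=R.from_rotvec(st['ee_rot']).as_matrix();T[:3,3]=st['eef_pos']; return T
def wsnap(f):
    T=wpose(); c=snap('wrist',f); M=T@np.array(c['mount']); np.savez('pics/'+f[:-4],M=M,K=c['camera_matrix']); return c,M
def wray(f,u,v,z):
    d=np.load('pics/'+f+'.npz');K=d['K'];M=d['M'];x=(u-K[0,2])/K[0,0];y=(v-K[1,2])/K[1,1];r=np.hypot(x,y)
    s=np.sin(r)/r if r>1e-9 else 1; D=M[:3,:3]@np.array([x*s,y*s,np.cos(r)]);o=M[:3,3]
    return o+D*(z-o[2])/D[2]
def wproj(f,P):
    d=np.load('pics/'+f+'.npz');K=d['K'];M=d['M'];p=(np.atleast_2d(P)-M[:3,3])@M[:3,:3]
    n=np.hypot(p[:,0],p[:,1]);r=np.arctan2(n,p[:,2]);return np.c_[K[0,2]+K[0,0]*r*p[:,0]/n,K[1,2]+K[1,1]*r*p[:,1]/n]
E
python3 - <<'E'
from h import *
s=manip.get_state();print(s['time'],s['eef_pos'],s['contact_force'],s['q'])
wsnap('wr.png')
E
```

```text
1.2 [ 566.78697968 -217.39056825  367.67289285] [-0.06856313 -0.0054457   0.65910255] [-0.48183559  0.34551221  1.49523735  0.0033286   1.30090293  0.87128534]
```

View pics/wr.png

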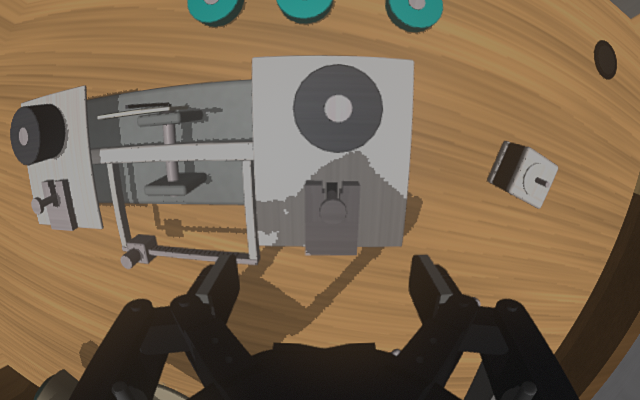

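>>> play_rows(commands=[-9,42,0,0,-9,42,0,0,-9,42,0,0,-9,42,0,0,-9,42,0,0,-9,42,0,0,-8,38,0,0,0,0,0,0])

```text
time: 2.05
eef_pos: [499.6, 70.8, 369.0]
ee_rot: [-2.446, 1.97, 0.003]
contact_force: [0.2, -0.3, 0.5]
finger_gap: 1.001
```

```bash

python3 - <<'E'
from h import *
s=manip.get_state();print(s['time'],s['eef_pos'],s['contact_force'],s['q'])
wsnap('wl.png')
a=cv2.imread('pics/wl.png')[40:280,230:420];cv2.imwrite('pics/wlz.png',cv2.resize(a,None,fx=2.5,fy=2.5,interpolation=2))
a=cv2.imread('pics/wr.png')[40:280,230:430];cv2.imwrite('pics/wrz.png',cv2.resize(a,None,fx=2.5,fy=2.5,interpolation=2))
E
```

```text
2.05 [499.56253682  70.7665484  368.95870219] [ 0.23937551 -0.33565249  0.51087539] [2.17930108e-03 1.94372360e-01 1.70903474e+00 1.53675441e-03
 1.23928987e+00 1.35783464e+00]
```

View pics/wl.png

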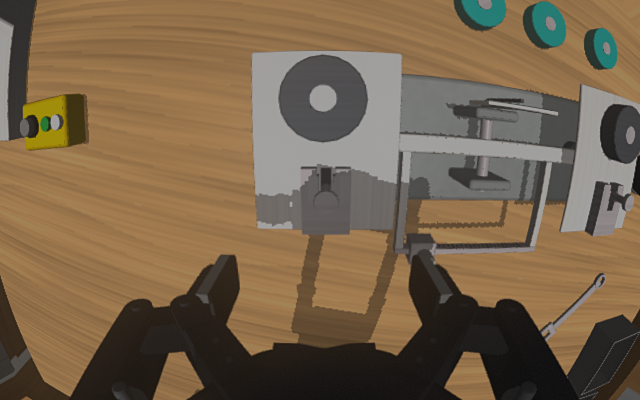

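View pics/wlz.png

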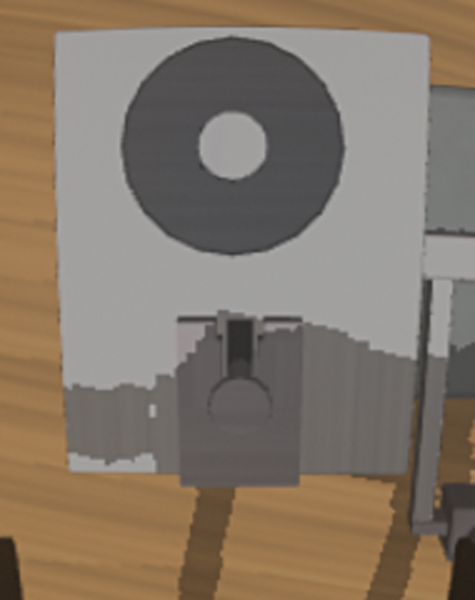

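View pics/wrz.png

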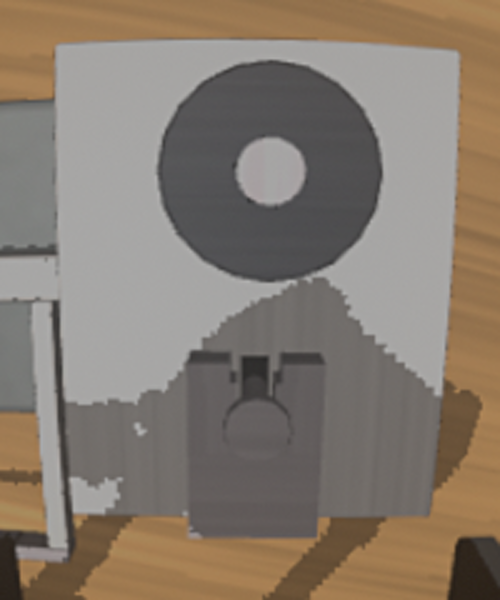

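```bash
cat > fit.py <<'E'
from h import *
from scipy.optimize import least_squares
o=np.array([230,40])
ob={'L':dict(f='wl',pan=[(55,33),(428,37),(407,473),(70,470)],rnd=(233,146),head=(240,407),pl=[(178,320),(301,320),(298,486),(181,485)]),
'R':dict(f='wr',pan=[(57,45),(460,53),(432,515),(68,515)],rnd=(271,171),head=(257,430),pl=[(190,363),(324,363),(317,537),(189,537)])}
def model(p,th,rh):
    bx,by,yaw,zL,zR,sL,sR,xL,yL,xR,yR,rL,rR=p[:13]
    c,s=np.cos(yaw),np.sin(yaw);Rm=np.array([[c,-s,0],[s,c,0],[0,0,1]]);res=[]
    for k,sg,z,st,px,py,rx in [('L',1,zL,sL,xL,yL,rL),('R',-1,zR,sR,xR,yR,rR)]:
        P=[(75,60,0),(75,-60,0),(-75,-60,0),(-75,60,0),(rx,0,rh[k]),(-35+st,0,40)]+[(px+a,py+b,th[k]) for a,b in [(28,20),(28,-20),(-28,-20),(-28,20)]]
        W=(np.array(P)+[0,150*sg,0])@Rm.T+[bx,by,z]
        d=ob[k];obs=np.array(d['pan']+[d['rnd'],d['head']]+d['pl'])/2.5+o
        res.append(wproj(d['f'],W)-obs)
    return res
for thL,thR in [(10,14),(14,10)]:
    f=lambda p:np.r_[np.concatenate(model(p,dict(L=thL,R=thR),dict(L=39,R=22.5))).ravel(),p[5]/10,p[6]/10,(p[3]-91)/10,(p[4]-109)/10,(p[11]-38)/3,(p[12]-38)/3]
    r=least_squares(f,[574,-69,.2,91,109,0,0,-39,0,-39,0,38,38])
    print(thL,thR,r.cost);print(r.x.round(2),np.degrees(r.x[2]))
    for q in model(r.x,dict(L=thL,R=thR),dict(L=39,R=22.5)): print(q.round(1).tolist())
E
python3 fit.py
```

```text
10 14 23.290083908002075
[ 5.7607e+02 -6.7210e+01  2.1000e-01  8.7150e+01  1.0663e+02 -2.4400e+00
  5.2300e+00 -4.6820e+01 -1.0000e-02 -4.6710e+01 -2.6000e-01  3.5840e+01
  3.6340e+01] 11.872743534511402
[[0.2, 0.0], [0.4, -0.1], [-0.1, -0.0], [-0.0, 0.2], [3.9, -0.1], [0.1, -0.0], [-0.3, 0.4], [0.9, 0.8], [-0.2, -0.7], [-0.5, -0.6]]
[[-0.8, -0.1], [0.1, -0.4], [-1.0, 0.9], [1.6, -0.2], [-4.4, -0.2], [0.3, 0.0], [-1.0, -0.1], [0.8, 0.5], [0.0, -0.0], [0.2, -0.3]]
14 10 24.047135417101806
[ 5.7607e+02 -6.7210e+01  2.1000e-01  8.6590e+01  1.0719e+02 -2.5900e+00
  5.3900e+00 -4.5720e+01  3.0000e-02 -4.8030e+01 -3.6000e-01  3.5880e+01
  3.6310e+01] 11.885764610586472
[[0.3, 0.2], [0.2, 0.0], [-0.3, -0.3], [0.1, 0.0], [3.9, -0.1], [0.1, -0.0], [-0.7, -0.0], [1.3, 0.4], [0.2, -0.2], [-0.8, -0.1]]
[[-1.0, -0.3], [0.3, -0.6], [-0.8, 1.1], [1.5, 0.1], [-4.4, -0.2], [0.3, 0.0], [-0.6, 0.4], [0.3, 0.9], [-0.3, -0.6], [0.6, -0.9]]
```

```bash
cat >> fit.py <<'E'
print('fixed z + cam offset')
for thL,thR in [(10,14),(14,10)]:
  def f(p):
    q=p[:13].copy(); q[3]-=p[13]; q[4]-=p[13]
    return np.r_[np.concatenate(model(q,dict(L=thL,R=thR),dict(L=39,R=22.5))).ravel(),p[5]/10,p[6]/10,(p[3]-91)/.3,(p[4]-109)/.3,(p[11]-38)/3,(p[12]-38)/3,p[13]/3]
  r=least_squares(f,[574,-69,.2,91,109,0,0,-39,0,-39,0,38,38,0]);print(thL,r.cost,r.x.round(2))
  q=r.x; c,s=np.cos(q[2]),np.sin(q[2])
  for k,sg,z,px,t in [('L',1,q[3],q[7],thL),('R',-1,q[4],q[9],thR)]:
    for zz in (0,t):
      W=np.array([[q[0]+c*(px+28)-s*(150*sg+14),q[1]+s*(px+28)+c*(150*sg+14),z-q[13]+zz]]); print(k,zz,(wproj(ob[k]['f'],W)-o)*2.5)
E
python3 fit.py | sed -n '/fixed/,$p'
python3 - <<'E'
from h import *
a=cv2.imread('pics/wl.png')[155:180,290:360];b=cv2.imread('pics/wr.png')[170:195,296:366]
cv2.imwrite('pics/e.png',cv2.resize(np.vstack([a,b]),None,fx=10,fy=10,interpolation=0))
E
```

```text
fixed z + cam offset
10 24.154889082529586 [ 5.7608e+02 -6.7210e+01  2.1000e-01  9.0930e+01  1.0904e+02 -2.1900e+00
  5.0900e+00 -4.6590e+01 -1.0000e-02 -4.6850e+01 -2.9000e-01  3.5770e+01
  3.6360e+01  2.8600e+00]
L 0 [[197.40396355 314.48955234]]
L 10 [[195.91216218 320.76009636]]
R 0 [[209.05737275 351.26901935]]
R 14 [[207.45265137 362.98729545]]
14 25.882779342271842 [ 5.7609e+02 -6.7200e+01  2.1000e-01  9.0890e+01  1.0909e+02 -2.1900e+00
  5.1200e+00 -4.5350e+01  2.0000e-02 -4.8310e+01 -4.0000e-01  3.5770e+01
  3.6360e+01  2.8000e+00]
L 0 [[197.38686447 310.78618001]]
L 14 [[195.26003402 319.50645231]]
R 0 [[209.03781012 355.91471264]]
R 10 [[207.91232438 364.33047653]]
```

View pics/e.png

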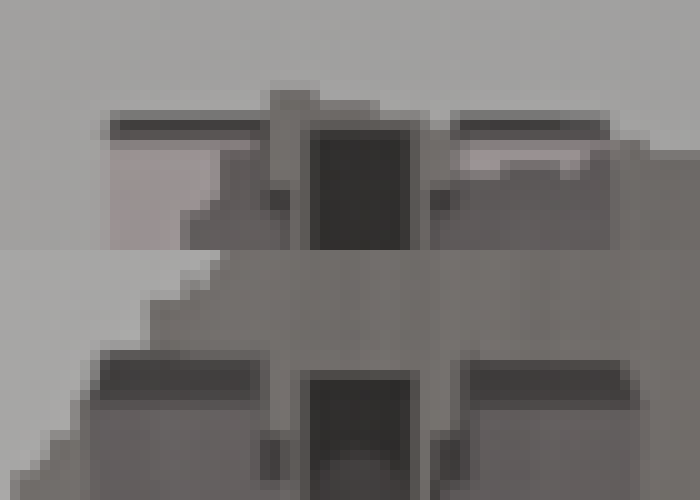

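>>> play_rows(commands=[0,0,-15,0,0,0,-15,0,0,0,-15,0,0,0,-15,0,0,0,0,0], claw=0.4, grip_force=25)

```text
time: 2.6
eef_pos: [500.8, 66.4, 307.0]
ee_rot: [2.438, -1.975, -0.004]
contact_force: [-0.9, -1.3, 0.3]
finger_gap: 0.596
```

```bash

python3 - <<'E'
from h import *
s=manip.get_state();print(s['time'],s['eef_pos'],s['contact_force'],s['finger_gap']);T=wpose()
print(np.degrees(np.arctan2(T[1,0],T[0,0])))
wsnap('wl2.png')
a=cv2.imread('pics/wl2.png')[120:320,200:450];cv2.imwrite('pics/wl2z.png',cv2.resize(a,None,fx=3,fy=3,interpolation=2))
E
```

```text
2.6 [500.82805155  66.40973438 306.95936934] [-0.94261726 -1.29784922  0.2604665 ] 0.5960313779722619
-78.02135640319226
```

View pics/wl2z.png

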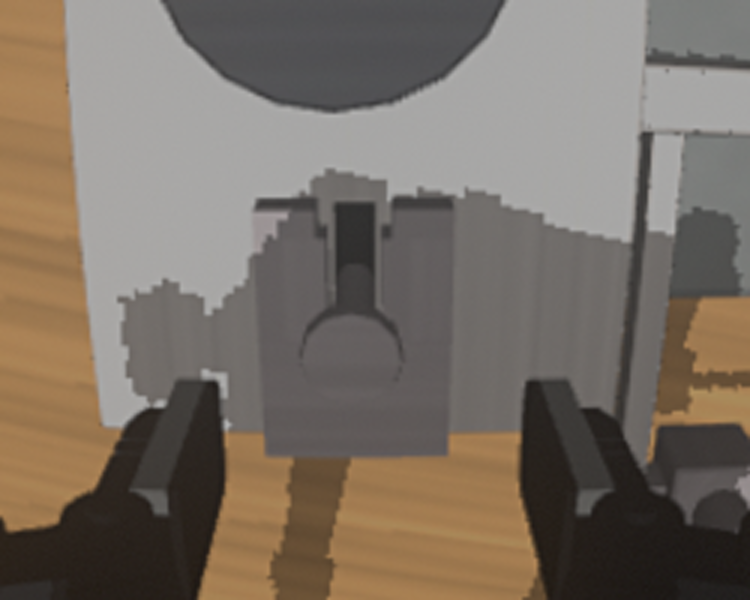

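```bash

python3 - <<'E'
from h import *
from scipy.optimize import least_squares
c=vision.camera('wrist');K=np.array(c['camera_matrix']);M=np.linalg.inv(np.array(c['mount']))
def pr(P):
    p=M[:3,:3]@P+M[:3,3];n=np.hypot(p[0],p[1]);r=np.arctan2(n,p[2]);return K[:2,2]+K[0,0]*r*p[:2]/n
for y in (-11,-10):
  for z in (165,168,170,173): print(y,z,pr(np.array([-25.3,y,z])),pr(np.array([25.3,y,z])))
E
```

```text
-11 165 [272.68708541 248.81320167] [377.04202321 248.74231001]
-11 168 [273.59001485 246.09574199] [376.0904598  246.02978426]
-11 170 [274.17583521 244.33584318] [375.47304831 244.27296505]
-11 173 [275.03128254 241.77042021] [374.57141766 241.71187051]
-10 165 [272.82250282 250.64417739] [376.90046813 250.57164297]
-10 168 [273.7190105  247.90291113] [375.95561912 247.83536518]
-10 170 [274.30077059 246.12729573] [375.34245324 246.06286522]
-10 173 [275.15043741 243.53854611] [374.44686742 243.47849687]
```

>>> play_rows(commands=[-2,2,0,0,0,0,0,0,0,0,0,0])

```text
time: 3.0
eef_pos: [499.5, 70.4, 309.4]
ee_rot: [-2.443, 1.974, -0.002]
contact_force: [-0.4, -0.0, 0.8]
finger_gap: 0.604
```

>>> play_rows(commands=[0,0,-10,0,0,0,-10,0,0,0,-10,0,0,0,-5,0,0,0,0,0,0,0,0,0])

```text
time: 3.6
eef_pos: [499.5, 70.5, 273.5]
ee_rot: [2.443, -1.975, -0.0]
contact_force: [0.4, 0.3, 1.0]
finger_gap: 0.601
```

>>> play_rows(commands=[0,0,-4,0,0,0,-3,0,0,0,-2,0,0,0,-1,0,0,0,0,0,0,0,0,0])

```text
time: 4.2
eef_pos: [499.5, 70.4, 263.8]
ee_rot: [-2.443, 1.975, -0.0]
contact_force: [0.0, -0.3, 0.7]
finger_gap: 0.6
```

```bash

python3 - <<'E'
from h import *
wsnap('wl3.png')
s=manip.get_state();print(s['time'],s['eef_pos'],s['contact_force'],s['finger_gap'])
a=cv2.imread('pics/wl3.png')[120:320,200:450];cv2.imwrite('pics/wl3z.png',cv2.resize(a,None,fx=3,fy=3,interpolation=2))
E
```

```text
4.25 [499.52205265  70.43514186 263.80656621] [-0.06124945  0.06167874 -0.08137206] 0.6026511901173355
```

View pics/wl3z.png

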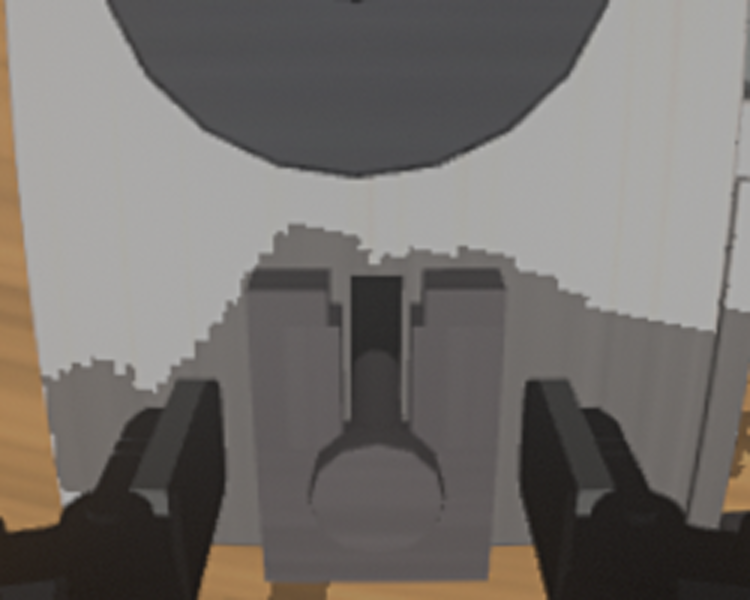

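>>> play_rows(commands=[0,0,0,0,0,0,0,0,0,0,0,0,0,0,0,0,0,0,0,0], claw=1, grip_force=25)

```text
time: 4.75
eef_pos: [499.5, 70.4, 264.0]
ee_rot: [-2.443, 1.975, -0.001]
contact_force: [-1.1, -0.5, 3.8]
finger_gap: 0.459
```

>>> play_rows(commands=[0,0,1,0,0,0,1,0,0,0,1,0,0,0,1,0,0,0,0,0,0,0,0,0])

```text
time: 5.35
eef_pos: [499.4, 70.4, 267.7]
ee_rot: [2.443, -1.975, -0.0]
contact_force: [0.4, -0.3, -1.7]
finger_gap: 0.459
```

```bash

python3 - <<'E'
from h import *
wsnap('wl4.png')
s=manip.get_state();print(s['time'],s['eef_pos'],s['contact_force'],s['finger_gap'])
a=cv2.imread('pics/wl4.png')[120:320,200:450];cv2.imwrite('pics/wl4z.png',cv2.resize(a,None,fx=3,fy=3,interpolation=2))
E
```

```text
5.4 [499.40914097  70.445548   267.6603372 ] [-0.55878938  0.14618176 -1.855495  ] 0.45832359969262754
```

View pics/wl4z.png

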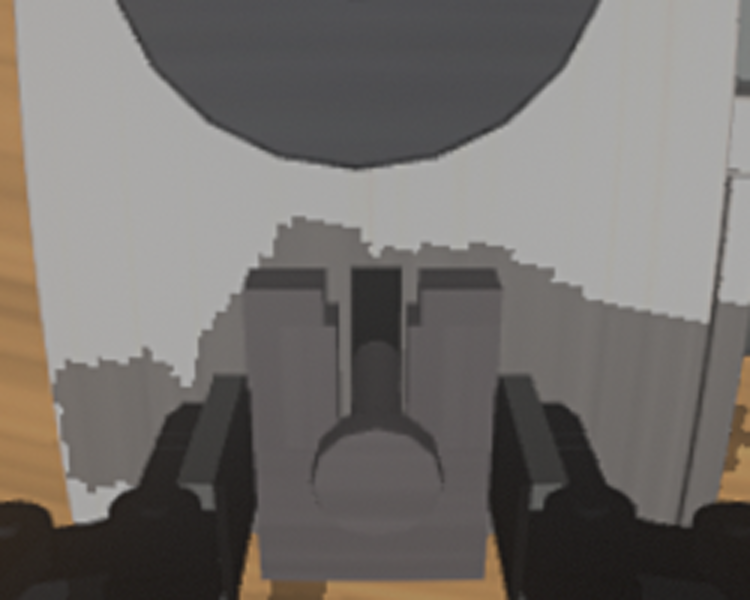

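>>> play_rows(commands=[-8,-1.7,0,0,-9,-1.9,0,0,-9,-1.9,0,0,-9,-1.9,0,0,-9,-1.9,0,0,0,0,0,0])

```text
time: 6.0
eef_pos: [453.7, 61.0, 267.7]
ee_rot: [2.442, -1.975, -0.002]
contact_force: [0.3, 0.5, -1.4]
finger_gap: 0.463
```

>>> play_rows(commands=[0,0,20,0,0,0,30,0,8,-37,2,0,8,-37,0,0,8,-37,0,0,8,-37,0,0,7,-37,0,0,8,-37,0,0,8,-37,0,0,7,-35,0,0])

```text
time: 7.0
eef_pos: [517.9, -234.8, 319.8]
ee_rot: [-2.443, 1.975, -0.002]
contact_force: [0.5, -0.1, -2.2]
finger_gap: 0.463
```

>>> play_rows(commands=[0,0,-5,0,0,0,0,0,0,0,0,0])

```text
time: 7.3
eef_pos: [517.1, -232.1, 314.3]
ee_rot: [-2.443, 1.975, 0.003]
contact_force: [-0.5, 0.6, -0.6]
finger_gap: 0.456
```

```bash

python3 - <<'E'
from h import *
wsnap('wr2.png')
s=manip.get_state();print(s['time'],s['eef_pos'],s['contact_force'],s['finger_gap'])
a=cv2.imread('pics/wr2.png')[100:320,200:450];cv2.imwrite('pics/wr2z.png',cv2.resize(a,None,fx=2.7,fy=2.7,interpolation=2))
E
```

```text
7.35 [ 517.16414236 -231.81583367  314.5947943 ] [ 1.2535512   0.49299671 -2.30878209] 0.4556416945167577
```

View pics/wr2z.png

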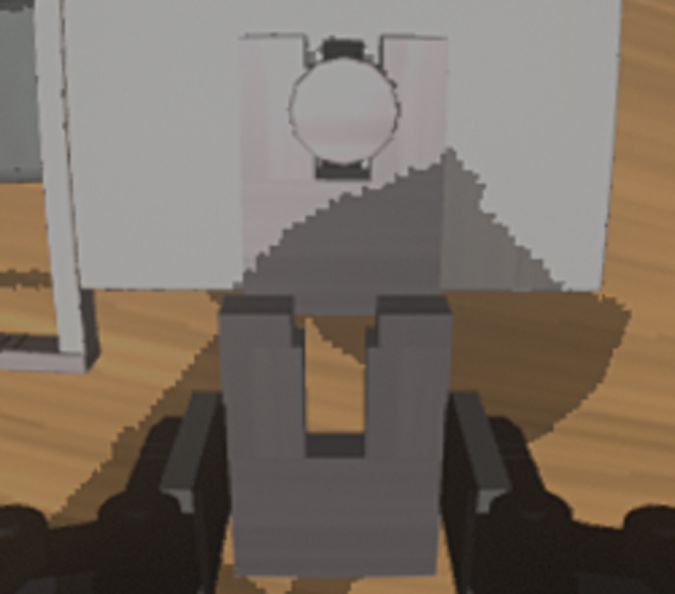

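View pics/wr2.png

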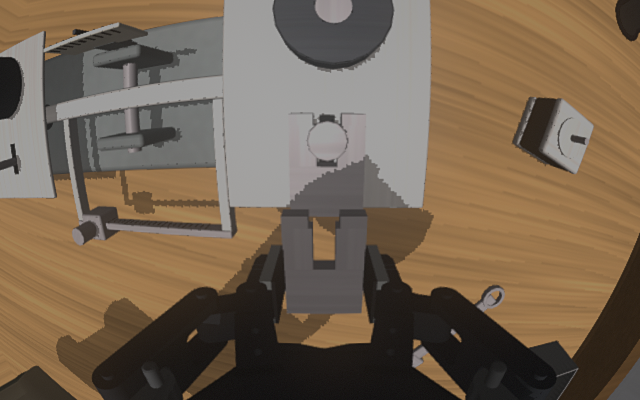

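```bash
cat > m.py <<'E'
from h import *
yaw=np.radians(11.9);B=np.array([576.1,-67.2])
def bal(P): d=np.array(P[:2])-B;c,s=np.cos(yaw),np.sin(yaw);return np.array([c*d[0]+s*d[1],-s*d[0]+c*d[1]])
E
python3 - <<'E'
from m import *
f='wr2';o=lambda u,v:(200+u/2.7,100+v/2.7)
M=np.load('pics/wr2.npz')['M'];print('M',M[:3,3])
print('tcp',bal([517.16,-231.8]),bal([517.5,-232.3]))
for zo in (-2.9,0):
  print('head',bal(wray(f,*o(344,109),149+zo)))
  print('pan edges', [bal(wray(f,*o(u,v),109+zo)).round(1) for u,v in [(82,289),(602,290)]])
  print('lower', [bal(wray(f,*o(u,v),123+zo)).round(1) for u,v in [(240,35),(447,38),(242,288),(440,288)]])
  zt=314.5-163+zo
  print('held',[bal(wray(f,*o(u,v),zt)).round(1) for u,v in [(222,313),(451,313),(436,573),(234,573),(304,457),(367,457),(304,345),(366,345)]])
E
```

```text
M [ 593.52630378 -214.92281823  282.536147  ]
tcp [ -91.6145285  -148.90890426] [ -91.38493754 -149.46826818]
head [ -29.49237494 -149.73419586]
pan edges [array([-74.7, -90.2]), array([ -74.5, -210.2])]
lower [array([ -18. , -129.9]), array([ -18.3, -169.8]), array([ -69.4, -129.3]), array([ -69.2, -170.1])]
held [array([ -64.2, -128.9]), array([ -64. , -168.4]), array([-120.3, -169. ]), array([-120.5, -128.3]), array([ -92.6, -142.8]), array([ -92.5, -154.4]), array([ -70., -143.]), array([ -70. , -153.8])]
head [ -29.15052266 -149.70034215]
pan edges [array([-73.7, -91.1]), array([ -73.5, -209.2])]
lower [array([ -17.9, -130.3]), array([ -18.2, -169.5]), array([ -68.4, -129.6]), array([ -68.2, -169.7])]
held [array([ -63.1, -129.4]), array([ -62.9, -168. ]), array([-118. , -168.5]), array([-118.2, -128.7]), array([ -90.9, -142.9]), array([ -90.8, -154.3]), array([ -68.8, -143.2]), array([ -68.7, -153.7])]
```

>>> play_rows(commands=[0.1,-0.6,-5,0,0,0,-5,0,0,0,-4,0,0,0,0,0,0,0,0,0])

```text
time: 7.85
eef_pos: [517.6, -233.3, 300.6]
ee_rot: [2.443, -1.975, -0.0]
contact_force: [0.2, -0.2, -0.8]
finger_gap: 0.457
```

>>> play_rows(commands=[4.9,1,0,0,4.9,1,0,0,4.9,1,0,0,4.9,1,0,0,2.9,0.6,0,0,0,0,0,0])

```text
time: 8.45
eef_pos: [540.6, -228.8, 300.7]
ee_rot: [-2.444, 1.974, -0.0]
contact_force: [0.5, -0.5, -1.6]
finger_gap: 0.457
```

```bash

python3 - <<'E'
from m import *
wsnap('wr3.png')
s=manip.get_state();print(s['time'],s['eef_pos'],bal(s['eef_pos']),s['contact_force'],s['finger_gap'])
a=cv2.imread('pics/wr3.png')[100:320,200:450];cv2.imwrite('pics/wr3z.png',cv2.resize(a,None,fx=2.7,fy=2.7,interpolation=2))
E
```

```text
8.5 [ 540.24756603 -228.7825265   300.6262989 ] [ -68.40092202 -150.71703208] [-0.30893556  0.23277842 -1.18355531] 0.4573494072637424
```

View pics/wr3z.png

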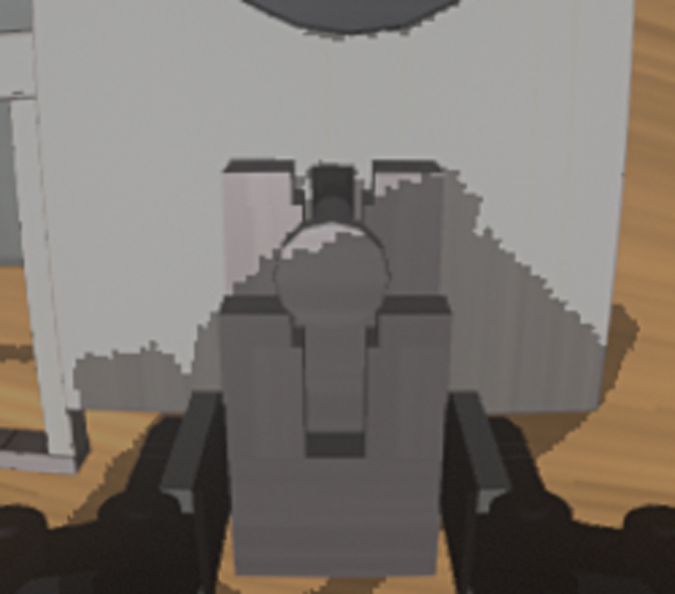

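>>> play_rows(commands=[0,0.5,0,0,4,0.8,0,0,4,0.8,0,0,4,0.8,0,0,4,0.8,0,0,4,0.9,0,0,4,0.9,0,0,0,0,0,0])

```text
time: 9.3
eef_pos: [564.6, -223.3, 300.7]
ee_rot: [-2.443, 1.974, -0.001]
contact_force: [-0.3, -0.4, -1.6]
finger_gap: 0.452
```

```bash

python3 - <<'E'
from m import *
wsnap('wr4.png')
s=manip.get_state();print(s['time'],s['eef_pos'],bal(s['eef_pos']),s['contact_force'],s['finger_gap'])
a=cv2.imread('pics/wr4.png')[100:320,200:450];cv2.imwrite('pics/wr4z.png',cv2.resize(a,None,fx=2.7,fy=2.7,interpolation=2))
E
```

```text
9.35 [ 564.31439532 -223.25427883  300.62011205] [ -43.71136552 -150.27027298] [-1.19655217  0.72540645 -2.0211776 ] 0.45814611566626096
```

View pics/wr4z.png

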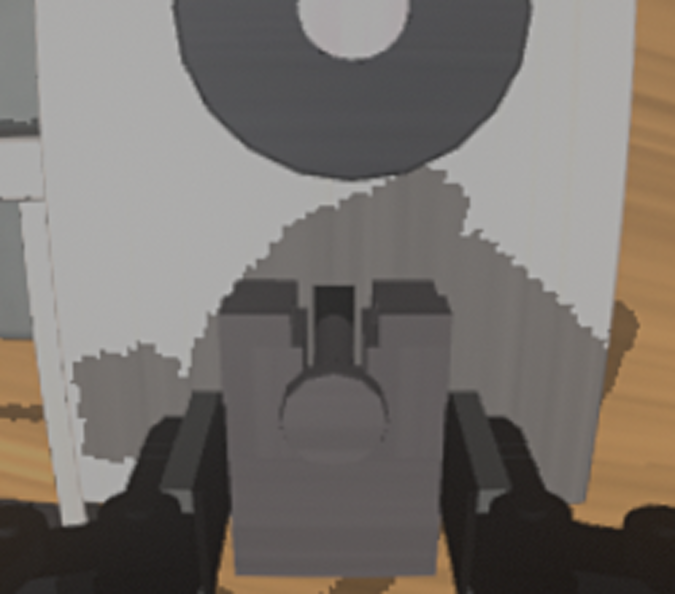

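>>> play_rows(commands=[0,0,-1,0,0,0,-1,0,0,0,-1,0,0,0,0,0,0,0,0,0])

```text
time: 9.85
eef_pos: [563.9, -223.4, 297.7]
ee_rot: [2.443, -1.975, -0.0]
contact_force: [0.6, -1.2, -1.4]
finger_gap: 0.457
```

>>> play_rows(commands=[0,0,-0.5,0,0,0,0,0])

```text
time: 10.05
eef_pos: [564.0, -223.4, 297.2]
ee_rot: [2.443, -1.975, 0.0]
contact_force: [0.0, 0.2, -0.9]
finger_gap: 0.458
```

>>> play_rows(commands=[0,0,-0.5,0,0,0,0,0])

```text
time: 10.25
eef_pos: [564.0, -223.4, 296.7]
ee_rot: [2.443, -1.975, -0.0]
contact_force: [0.2, 1.0, -1.7]
finger_gap: 0.458
```

>>> play_rows(commands=[0,0,-0.5,0,0,0,0,0,0,0,0,0])

```text
time: 10.55
eef_pos: [564.0, -223.4, 296.2]
ee_rot: [2.443, -1.975, -0.0]
contact_force: [-0.2, -0.8, -2.1]
finger_gap: 0.457
```

>>> play_rows(commands=[0,0,-0.5,0,0,0,0,0,0,0,0,0])

```text
time: 10.85
eef_pos: [564.1, -223.4, 296.0]
ee_rot: [2.443, -1.975, 0.001]
contact_force: [0.6, 0.1, 0.8]
finger_gap: 0.464
```

>>> play_rows(commands=[0,0,-0.5,0,0,0,0,0,0,0,0,0])

```text
time: 11.15
eef_pos: [564.1, -223.4, 295.3]
ee_rot: [2.443, -1.975, 0.0]
contact_force: [-0.6, 0.6, -0.1]
finger_gap: 0.458
```

>>> play_rows(commands=[2,0.4,0,0,2,0.4,0,0,2,0.4,0,0,2,0.4,0,0,0,0,0,0])

```text
time: 11.65
eef_pos: [572.5, -221.7, 295.2]
ee_rot: [-2.443, 1.975, -0.001]
contact_force: [-1.0, 0.3, 0.7]
finger_gap: 0.458
```

>>> play_rows(commands=[0.5,0.1,0,0,0.5,0.1,0,0,0,0,0,0])

```text
time: 11.95
eef_pos: [573.1, -221.6, 295.2]
ee_rot: [2.443, -1.975, 0.0]
contact_force: [-1.3, -0.9, 0.1]
finger_gap: 0.456
```

>>> play_rows(commands=[0.5,0.1,0,0,0,0,0,0])

```text
time: 12.15
eef_pos: [573.5, -221.4, 295.2]
ee_rot: [2.443, -1.975, 0.0]
contact_force: [-1.2, 0.1, -0.5]
finger_gap: 0.459
```

>>> play_rows(commands=[0.5,0.1,0,0,0,0,0,0])

```text
time: 12.35
eef_pos: [574.0, -221.4, 295.2]
ee_rot: [2.443, -1.975, -0.0]
contact_force: [-0.4, 0.1, 0.2]
finger_gap: 0.46
```

>>> play_rows(commands=[0.5,0.1,0,0,0,0,0,0])

```text
time: 12.55
eef_pos: [574.2, -221.3, 295.1]
ee_rot: [2.443, -1.974, -0.001]
contact_force: [-1.7, -1.5, 0.1]
finger_gap: 0.457
```

>>> play_rows(commands=[0.5,0.1,0,0,0,0,0,0])

```text
time: 12.75
eef_pos: [574.5, -221.3, 294.9]
ee_rot: [2.442, -1.974, -0.002]
contact_force: [-3.7, -1.7, -0.5]
finger_gap: 0.455
```

>>> play_rows(commands=[0.4,0.1,0,0,0,0,0,0])

```text
time: 12.95
eef_pos: [574.7, -221.2, 294.9]
ee_rot: [2.442, -1.973, -0.003]
contact_force: [-5.0, -1.1, -0.1]
finger_gap: 0.459
```

>>> play_rows(commands=[0.2,0,0,0,0,0,0,0,0,0,0,0])

```text
time: 13.25
eef_pos: [574.8, -221.2, 294.8]
ee_rot: [2.442, -1.973, -0.004]
contact_force: [-5.2, -1.5, -0.6]
finger_gap: 0.456
```

```bash

python3 - <<'E'
from m import *
wsnap('wr5.png')
s=manip.get_state();print(s['time'],s['eef_pos'],bal(s['eef_pos']),s['contact_force'],s['moment'],s['finger_gap'])
a=cv2.imread('pics/wr5.png')[100:320,200:450];cv2.imwrite('pics/wr5z.png',cv2.resize(a,None,fx=2.7,fy=2.7,interpolation=2))
E
```

```text
13.3 [ 574.75858129 -221.25922314  294.84302011] [ -33.08024687 -150.47172793] [-5.36244643 -2.17344838 -0.01338704] [-0.31463445  0.9019853  -0.01197845] 0.46355198800492514
```

View pics/wr5z.png

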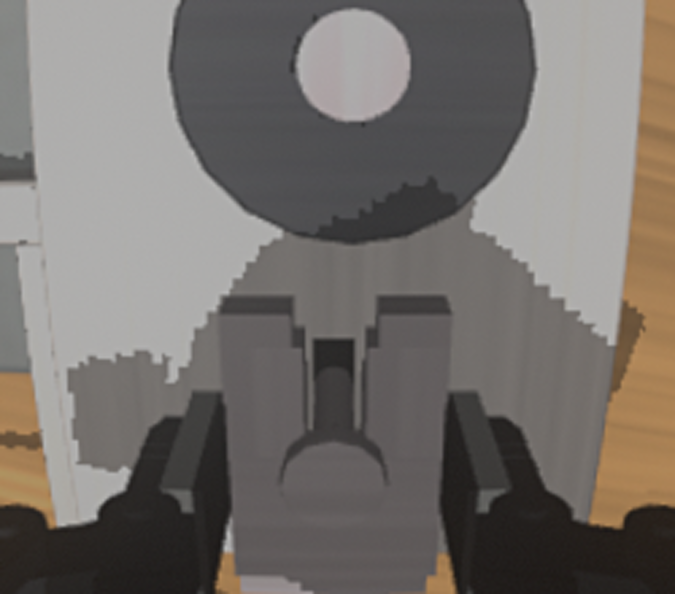

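>>> play_rows(commands=[-0.7,-0.1,0,0,0,0,0,0])

```text
time: 13.5
eef_pos: [574.5, -221.2, 295.1]
ee_rot: [2.443, -1.974, -0.002]
contact_force: [-4.6, -2.2, 0.5]
finger_gap: 0.452
```

>>> play_rows(commands=[0,0,0,0,0,0,0,0,0,0,0,0,0,0,0,0,0,0,0,0], claw=0.3)

```text
time: 14.0
eef_pos: [575.2, -221.1, 295.4]
ee_rot: [-2.443, 1.975, -0.001]
contact_force: [1.0, 0.1, -0.2]
finger_gap: 0.702
```

>>> play_rows(commands=[0,0,4,0,0,0,8,0,0,0,12,0,0,0,15,0,0,0,20,0,0,0,20,0,0,0,0,0])

```text
time: 14.7
eef_pos: [575.8, -221.6, 378.5]
ee_rot: [-2.442, 1.974, -0.012]
contact_force: [0.3, 0.6, 0.0]
finger_gap: 0.698
```

```bash

python3 - <<'E'
from m import *
wsnap('wr6.png')
s=manip.get_state();print(s['time'],s['eef_pos'],bal(s['eef_pos']),s['contact_force'],s['finger_gap'])
c=snap('scene','s6.png');a=c['img'][155:290,220:385]; cv2.imwrite('pics/s6z.png',cv2.resize(a,None,fx=4.4,fy=4.4,interpolation=2))
E
```

```text
14.75 [ 575.2868882  -221.34225512  376.4943718 ] [ -32.58041535 -150.66191456] [-0.01500579  0.67603244 -0.37687362] 0.6995426793597008
```

View pics/wr6.png

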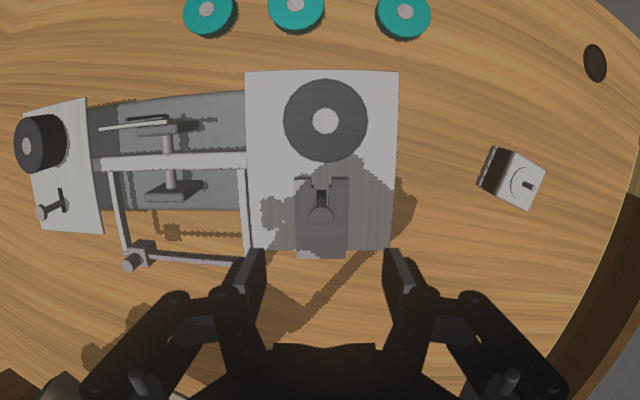

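View pics/s6z.png

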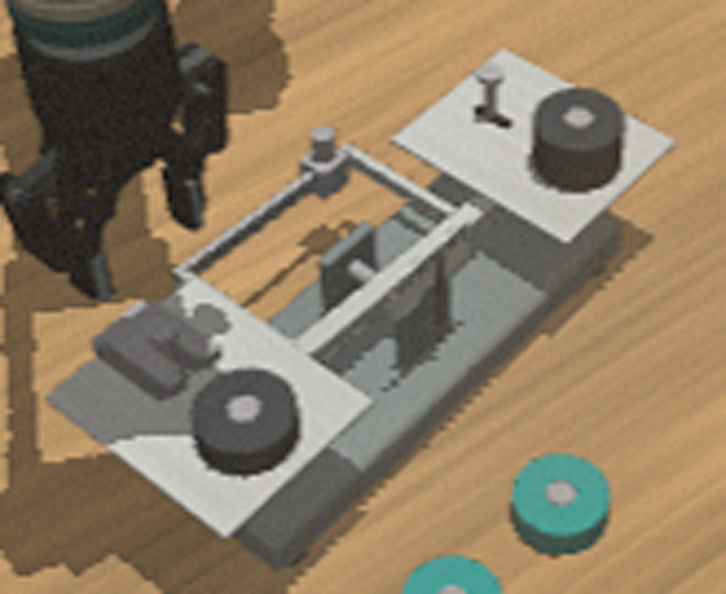

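>>> play_rows(commands=[-22,37,-5,0,-23,37,-5,0,-23,37,-5,0,-22,37,-5,0,-23,36,0,0,0,0,0,0,0,0,0,0], claw=0.65)

```text
time: 15.5
eef_pos: [461.3, -36.5, 353.7]
ee_rot: [2.444, -1.972, -0.0]
contact_force: [0.1, -0.4, 0.5]
finger_gap: 0.35
```

```bash

python3 - <<'E'
from m import *
wsnap('k1.png')
s=manip.get_state();print(s['time'],s['eef_pos'],bal(s['eef_pos']),s['contact_force'],s['finger_gap'])
E
```

```text
15.55 [462.14391254 -37.27851325 353.91581438] [-105.33711969   52.77666581] [-0.10408602 -0.00647889 -0.44177564] 0.34740873961462265
```

View pics/k1.png

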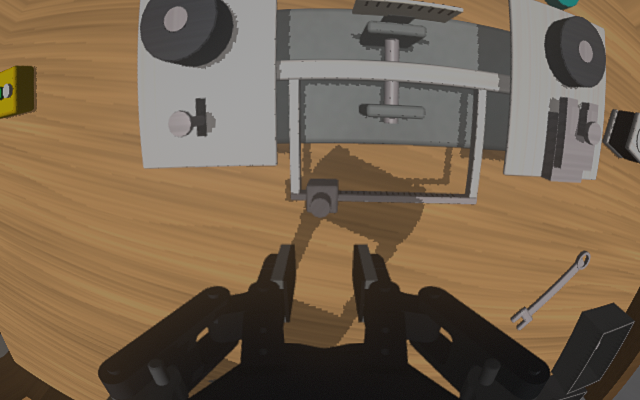

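```bash

python3 - <<'E'
from m import *
for z in (100,103): print(bal(wray('k1',320,205,z)))
a=cv2.imread('pics/k1.png')[165:225,280:370];cv2.imwrite('pics/k1z.png',cv2.resize(a,None,fx=8,fy=8,interpolation=2))
E
```

```text
[-102.62696905   56.96689898]
[-101.61318115   56.93734046]
```

View pics/k1z.png

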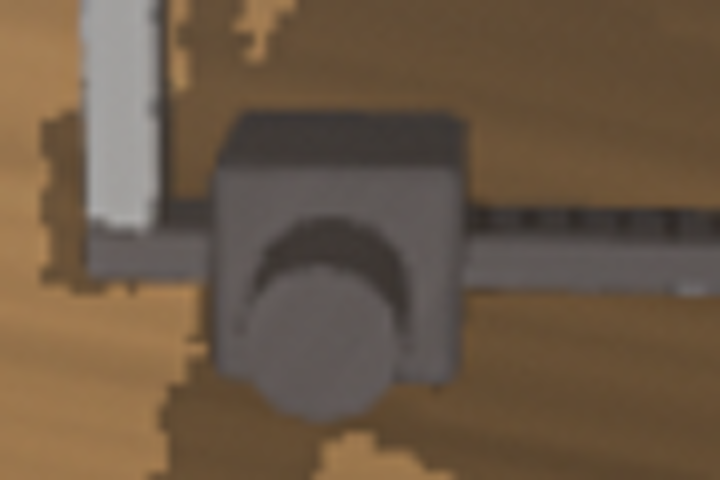

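>>> play_rows(commands=[-0.8,4,-20,0,0,0,-20,0,0,0,-15,0,0,0,-10,0,0,0,0,0,0,0,0,0])

```text
time: 16.15
eef_pos: [461.8, -33.8, 289.3]
ee_rot: [2.442, -1.976, 0.001]
contact_force: [-0.0, -0.1, 0.2]
finger_gap: 0.352
```

```bash

python3 - <<'E'
from m import *
wsnap('k2.png')
s=manip.get_state();print(s['time'],s['eef_pos'],bal(s['eef_pos']),s['contact_force'],s['finger_gap'])
E
```

```text
16.2 [461.82728689 -33.67833897 289.67056118] [-104.90456972   56.36475823] [ 0.14458096  0.45068474 -0.51694224] 0.3497375921837817
```

View pics/k2.png

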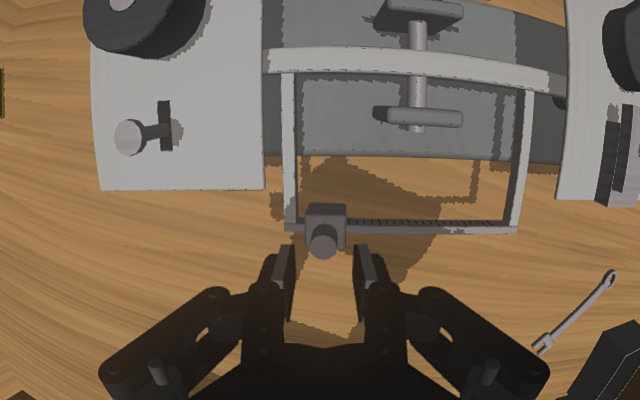

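>>> play_rows(commands=[0,0,-10,0,0,0,-5,0,0,0,0,0])

```text
time: 16.5
eef_pos: [460.7, -33.1, 273.5]
ee_rot: [2.443, -1.974, -0.002]
contact_force: [-0.7, 0.5, 0.8]
finger_gap: 0.349
```

>>> play_rows(commands=[0,0,-4,0,0,0,-3,0,0,0,-2,0,0,0,-1,0,0,0,0,0])

```text
time: 17.0
eef_pos: [461.1, -33.2, 264.1]
ee_rot: [2.443, -1.975, -0.0]
contact_force: [0.4, 0.1, -0.1]
finger_gap: 0.345
```

```bash

python3 - <<'E'
from m import *
wsnap('k3.png')
s=manip.get_state();print(s['time'],s['eef_pos'],bal(s['eef_pos']),s['contact_force'],s['finger_gap'])
E
```

```text
17.05 [461.17851882 -33.16429526 264.23620014] [-105.43339714   57.00153332] [-0.02176778 -0.11939027 -0.25307224] 0.3484989501830261
```

View pics/k3.png

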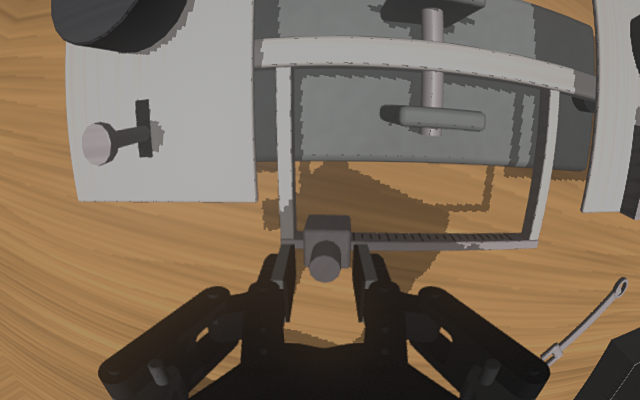

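>>> play_rows(commands=[1.2,-5.9,0,0,2.1,-9.8,0,0,2.1,-9.8,0,0,2.1,-9.8,0,0,2.1,-9.8,0,0,2,-9.8,0,0,1.6,-7.7,0,0,0,0,0,0])

```text
time: 17.85
eef_pos: [474.8, -97.1, 264.2]
ee_rot: [2.442, -1.976, 0.002]
contact_force: [0.5, -0.5, 0.5]
finger_gap: 0.35
```

>>> play_rows(commands=[-1.2,5.5,0,0,0,0,20,0,0,0,30,0,0,0,30,0,0,0,0,0,0,0,0,0,0,0,0,0,0,0,0,0,0,0,0,0,0,0,0,0])

```text
time: 18.85
eef_pos: [473.0, -90.2, 343.5]
ee_rot: [2.443, -1.975, -0.002]
contact_force: [0.4, 0.0, -0.1]
finger_gap: 0.351
```

>>> play_rows(commands=[0,0,0,0,0,0,0,0,0,0,0,0,0,0,0,0,0,0,0,0,0,0,0,0,0,0,0,0,0,0,0,0,0,0,0,0,0,0,0,0])

```text
time: 19.85
eef_pos: [473.2, -90.3, 344.3]
ee_rot: [2.443, -1.975, 0.0]
contact_force: [-0.3, 0.1, -0.0]
finger_gap: 0.354
```

>>> play_rows(commands=[0,0,0,0,0,0,0,0,0,0,0,0,0,0,0,0,0,0,0,0,0,0,0,0,0,0,0,0,0,0,0,0,0,0,0,0,0,0,0,0])

```text
time: 20.85
eef_pos: [473.1, -90.3, 344.2]
ee_rot: [2.443, -1.975, 0.0]
contact_force: [0.4, -0.4, 0.8]
finger_gap: 0.352
```

```bash

python3 - <<'E'
from m import *
wsnap('k4.png')
s=manip.get_state();print(s['time'],s['eef_pos'],bal(s['eef_pos']),s['contact_force'],s['finger_gap'])
E
```

```text
20.9 [473.14505316 -90.26211265 344.22403657] [-105.49784469   -1.33674349] [ 0.20916004 -0.63483714 -0.7719558 ] 0.3469739365591999
```

View pics/k4.png

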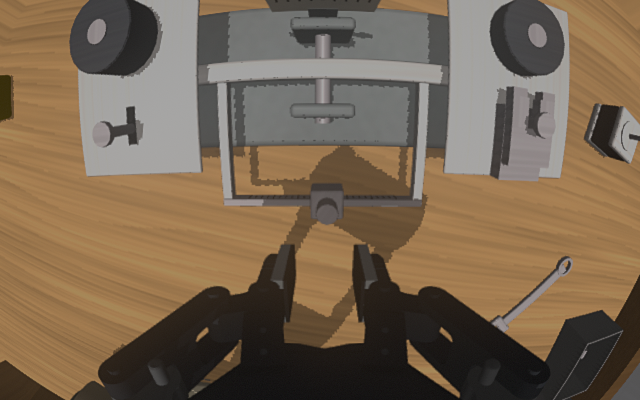

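```bash

python3 - <<'E'
from m import *
a=cv2.imread('pics/k4.png')
t=[a[155:195,u-25:u+25] for u in (90,198,448,558)]
b=cv2.imread('pics/k1.png'); print(b.shape)
t2=[b[145:185,u-25:u+25] for u in (145,273,508,598)]
cv2.imwrite('pics/c.png',cv2.resize(np.vstack([np.hstack(t),np.hstack(t2)]),None,fx=4,fy=4,interpolation=0))
E
```

```text
(400, 640, 3)
```

View pics/c.png

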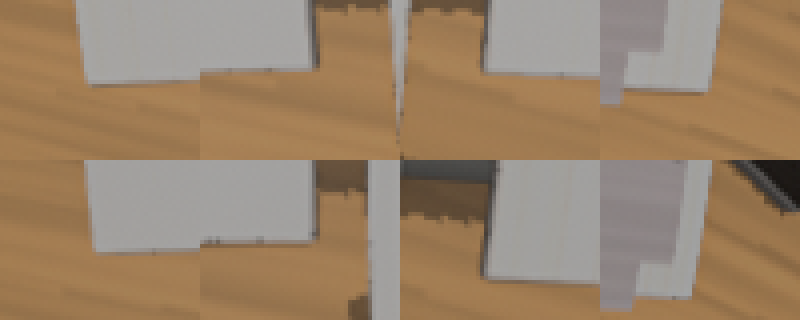

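```bash
cat > tilt.py <<'E'
from m import *
from scipy.optimize import least_squares
def tilt(f,px):
    c,s=np.cos(yaw),np.sin(yaw);Rm=np.array([[c,-s],[s,c]])
    def F(p):
        W=[]
        for y,z in ((210,p[0]),(90,p[0]),(-90,p[1]),(-210,p[1])):
            W.append(np.r_[Rm@np.array([-75+p[2],y+p[3]])+B,z])
        return np.r_[(wproj(f,np.array(W))-np.array(px)).ravel(),(p[2:]/1.5)]
    r=least_squares(F,[97,97,0,0]);print(f,r.x.round(2),'tilt',(r.x[0]-r.x[1])/300,r.fun.round(1))
if __name__=='__main__':
    tilt('k1',[(143.5,167.2),(276,164.7),(504.5,174),(595.5,178.7)])
    tilt('k4',[(87,175.2),(201,172),(444.5,173),(560.2,177.5)])
    k=lambda u,v,z:bal(wray('k4',u,v,z)); print(k(326,214,103))
E
python3 tilt.py
```

```text
k1 [ 88.4  108.26   1.43   0.59] tilt -0.06621433010225469 [-0.3  0.3  0.7 -0.4 -0.6  0.1  0.3  0.6  1.   0.4]
k4 [97.48 99.75  1.21  0.31] tilt -0.007561295952018886 [-0.6  0.6  1.  -0.4 -0.7  0.   0.3  0.3  0.8  0.2]
[-104.60107915   -2.50564437]
```

>>> play_rows(commands=[0,0,-30,0,0,0,-25,0,0,0,-15,0,0,0,-9,0,0,0,-1,0,0.8,-3.9,0,0,0.6,-2.9,0,0,0.4,-2,0,0,0.2,-1,0,0,0,0,0,0])

```text
time: 21.9
eef_pos: [475.3, -100.3, 264.6]
ee_rot: [-2.443, 1.975, -0.001]
contact_force: [0.0, -1.2, 0.3]
finger_gap: 0.347
```

>>> play_rows(commands=[-1.2,5.5,0,0,0,0,20,0,0,0,30,0,0,0,30,0,0,0,0,0,0,0,0,0,0,0,0,0,0,0,0,0,0,0,0,0,0,0,0,0])

```text
time: 22.9
eef_pos: [473.8, -94.5, 343.5]
ee_rot: [2.443, -1.975, -0.002]
contact_force: [0.3, 0.8, -0.6]
finger_gap: 0.354
```

>>> play_rows(commands=[0,0,0,0,0,0,0,0,0,0,0,0,0,0,0,0,0,0,0,0,0,0,0,0,0,0,0,0,0,0,0,0,0,0,0,0,0,0,0,0])

```text
time: 23.9
eef_pos: [473.9, -94.6, 344.2]
ee_rot: [2.443, -1.975, 0.0]
contact_force: [0.6, -0.2, -0.8]
finger_gap: 0.352
```

>>> play_rows(commands=[0,0,0,0,0,0,0,0,0,0,0,0,0,0,0,0,0,0,0,0,0,0,0,0,0,0,0,0,0,0,0,0,0,0,0,0,0,0,0,0])

```text
time: 24.9
eef_pos: [474.0, -94.6, 344.2]
ee_rot: [2.443, -1.975, 0.0]
contact_force: [-0.4, -0.0, -0.5]
finger_gap: 0.349
```

```bash

python3 - <<'E'
from m import *
wsnap('k5.png')
s=manip.get_state();print(s['time'],s['eef_pos'],bal(s['eef_pos']),s['contact_force'],s['finger_gap'])
a=cv2.imread('pics/k5.png')
t=[a[155:195,u-25:u+25] for u in (90,198,448,558)]
cv2.imwrite('pics/c5.png',cv2.resize(np.hstack(t),None,fx=4,fy=4,interpolation=0))
c=snap('scene','s7.png')['img'][155:290,220:385]; cv2.imwrite('pics/s7z.png',cv2.resize(c,None,fx=4.4,fy=4.4,interpolation=2))
E
```

```text
24.95 [473.94768753 -94.57765814 344.23853931] [-105.60234329   -5.7250501 ] [-0.56094556 -0.54280892 -0.69336186] 0.34855940926021595
```

View pics/k5.png

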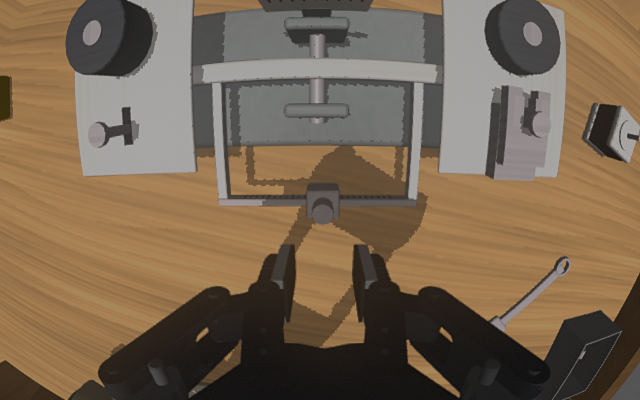

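View pics/c5.png

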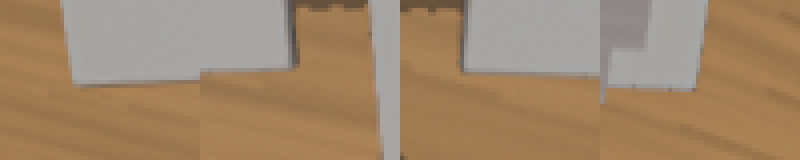

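View pics/s7z.png

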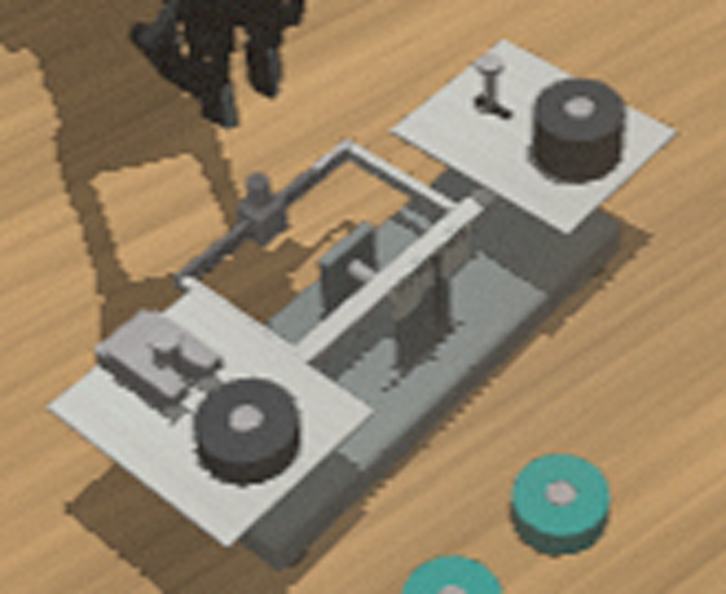

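```bash

python3 - <<'E'
from tilt import *
tilt('k5',[(83,175.5),(196.2,172),(439,173),(556.7,177)])
c=vision.camera('scene')
e=np.array
cc,s=np.cos(yaw),np.sin(yaw);Rm=np.array([[cc,-s],[s,cc]])
A=cv2.cvtColor(cv2.imread('pics/s6.png'),6).astype(np.float32);D=cv2.cvtColor(cv2.imread('pics/s7.png'),6).astype(np.float32)
from scipy.optimize import minimize
for nm,pt,z0,sg in (('L',[-75+110,150],91+39,1),('R',[38,-150],109+22,-1)):
    pt=[38,pt[1]]
    P=np.r_[Rm@e(pt)+B,z0];u0=proj(c,P)[0];u1=proj(c,P+[0,0,9*sg])[0]
    print(nm,u0,u1-u0)
    x,y=u0.round().astype(int); tm=A[y-12:y+20,x-16:x+16]; sr=D[y-18:y+26,x-20:x+20]
    best=[]
    for k in np.arange(0,1.6,.05):
        M=np.float32([[1,0,-(u1-u0)[0]*k],[0,1,-(u1-u0)[1]*k]])
        W=cv2.warpAffine(D,np.float32([[1,0,(u1-u0)[0]*k],[0,1,(u1-u0)[1]*k]]),(640,400),flags=cv2.INTER_CUBIC|cv2.WARP_INVERSE_MAP)
        best.append((np.abs(W[y-12:y+20,x-16:x+16]-tm).mean(),round(k*9,2)))
    print(sorted(best)[:4])
E
```

```text
k5 [9.82e+01 9.91e+01 1.15e+00 7.00e-02] tilt -0.0030159593686378133 [-0.1  0.6  0.4 -0.1 -0.5 -0.4  0.3  0.4  0.8  0. ]
L [351.23287782 182.02879647] [ 0.09409775 -2.31440385]
[(np.float32(4.6379952), np.float64(8.1)), (np.float32(4.6823354), np.float64(8.55)), (np.float32(5.038088), np.float64(7.65)), (np.float32(5.043345), np.float64(9.0))]
R [276.53153444 247.06425003] [0.37588462 2.22825693]
[(np.float32(7.767706), np.float64(8.55)), (np.float32(7.9812727), np.float64(9.0)), (np.float32(8.049728), np.float64(8.1)), (np.float32(8.737169), np.float64(9.45))]
```

```bash

python3 - <<'E'
from m import *
wsnap('k6.png')
a=cv2.imread('pics/k6.png')
cv2.imwrite('pics/k6z.png',cv2.resize(a[75:190,435:580],None,fx=5,fy=5,interpolation=2))
b=cv2.imread('pics/wr6.png');cv2.imwrite('pics/w6z.png',cv2.resize(b[160:270,260:380],None,fx=5,fy=5,interpolation=2))
E
```

```text
(no output)
```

View pics/w6z.png

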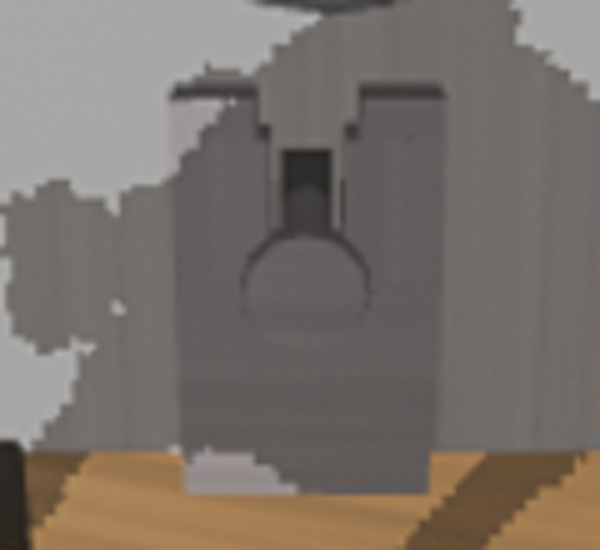

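View pics/k6z.png

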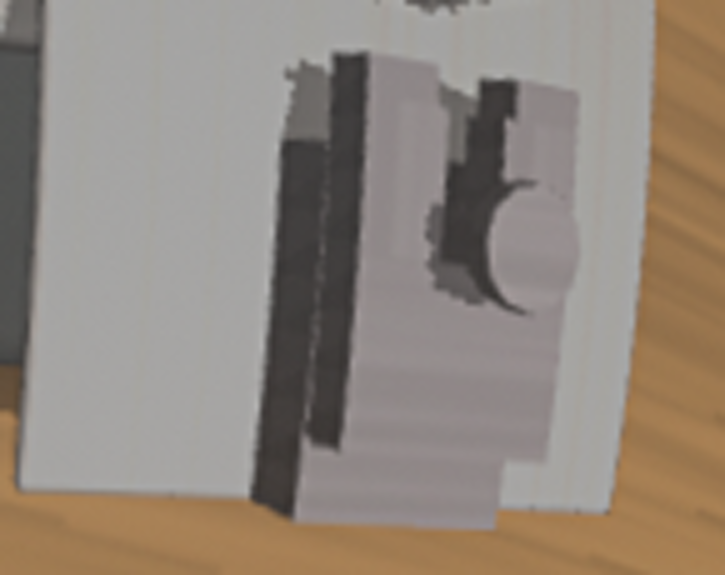

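```bash

python3 - <<'E'
from m import *
for z in (106,103):
  print('panedge',bal(wray('wr6',275,250.2,z)),'thick near',[bal(wray('wr6',260+u/5,258.6,z+14)).round(1) for u in(187,428)],'thin far',[bal(wray('wr6',260+u/5,160+97/5,z+24)).round(1) for u in (170,447)])
f='k6';o=lambda u,v:(435+u/5,75+v/5)
for z in (99,97):
  print('panedge',bal(wray(f,*o(22,490),z)),'thick near',[bal(wray(f,*o(u,v),z+14)).round(1) for u,v in((295,521),(495,528))],'thin near',[bal(wray(f,*o(u,v),z+24)).round(1) for u,v in ((342,449),(547,462))],'thin far',[bal(wray(f,*o(u,v),z+24)).round(1) for u,v in((370,52),(579,92))])
s=manip.get_state();print(s['time'])
d=cv2.absdiff(cv2.imread('pics/k5.png'),cv2.imread('pics/k6.png'));print(d.max(),d.mean())
E
```

```text
panedge [ -75.02324597 -109.45897918] thick near [array([ -75.5, -130.2]), array([ -75.5, -170.1])] thin far [array([  -5.9, -130.2]), array([  -5.8, -170.2])]
panedge [ -76.5330433  -108.95254209] thick near [array([ -77.1, -129.9]), array([ -77.1, -170.4])] thin far [array([  -6.6, -129.9]), array([  -6.5, -170.5])]
panedge [-74.13769187 -90.75363851] thick near [array([ -74.4, -130.8]), array([ -74.3, -170.6])] thin near [array([ -61.4, -131. ]), array([ -61.4, -171.1])] thin far [array([  -5.7, -130.6]), array([  -5.5, -170.6])]
panedge [-74.57698786 -91.55880686] thick near [array([ -74.9, -132. ]), array([ -74.8, -172.3])] thin near [array([ -61.8, -132.4]), array([ -61.8, -172.9])] thin far [array([  -5.5, -131.9]), array([  -5.3, -172.3])]
25.1
23 0.6212161458333333
```

>>> play_rows(commands=[0,0,0,0,0,0,0,0,0,0,0,0,0,0,0,0,0,0,0,0,0,0,0,0,0,0,0,0,0,0,0,0,0,0,0,0,0,0,0,0])

```text
time: 26.1
eef_pos: [474.0, -94.6, 344.2]
ee_rot: [2.443, -1.975, 0.0]
contact_force: [-0.1, 0.0, -0.8]
finger_gap: 0.347
```

```bash

python3 - <<'E'
from m import *
wsnap('k7.png')
a=cv2.cvtColor(cv2.imread('pics/k5.png'),6).astype(np.float32);b=cv2.cvtColor(cv2.imread('pics/k7.png'),6).astype(np.float32)
for sl in ((slice(0,180),slice(75,195)),(slice(0,180),slice(440,570))): print(cv2.phaseCorrelate(a[sl].copy(),b[sl].copy()))
print(manip.close_job())
E
```

```text
((-0.00760684436346537, 0.006283372779364527), 0.9946002912521362)
((0.5009260990588018, 0.004934734371232707), 1.0015535842832715)
the job is handed in; nothing more can be done
None
```

I moved the thin plate (10 mm) from the low left pan, which holds the tall counterweight. It now sits on top of the thick plate around the right pan's stem. I pressed it home until I felt about 5.5 N on the stem, let go, and pushed the poise from about +57 mm to about -5 mm. The job was handed in at about 26 s with the gripper clear of everything.

**Plates, last measured:**

| Plate | x in the right pan's frame | Allowed |
|---|---|---|
| Thin | about -33.5 mm | -49 to -28 mm |
| Thick | about -47 mm | -49 to -28 mm |

- Both are within about 1 mm of the pan's middle line.
- The thick plate's margin is only about 2 mm.

**Beam level:** three estimates put the tilt between about -0.004 and +0.003 rad, against a limit of 0.01.
- **Wrist camera, uncorrected:** -0.003. This camera had read about -0.066 at the -0.06 stop.
- **Wrist camera, corrected for that as a fixed offset:** about +0.003.
- **Scene camera:** about -0.003 to -0.004.

**Beam at rest, checks disagreed:** I compared two pictures about 1 s apart, the last just before handing in. The left pan had not moved (under 0.01 px). The right pan's patch gave a 0.5 px sideways shift with no vertical shift. I took that as a flaw in the comparison, since the pans move together, but I did not resolve it before handing in.

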